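# Load a kiln shelf for a two-tier glass firing

### The job

Load the kiln shelf for a two-tier firing: stand the two tall posts upright, each centred on the pad of its own colour, and set the blue glass bowl upright on the ring drawn in the middle of the shelf, between the posts. Then lay the long bridge batt on top of both posts, centred over the bowl and in line with the row of posts, and after that set the amber glass block flat on the middle of the bridge. Set the blue bowl and the amber block down without dropping them, and leave the short post and the green bowl where they are.

Things in the scene. Friction and masses are not known exactly. Their poses are not given: they have to be found in the camera images.
- post_red_center (a point): Tall kiln post with a red band and red top: upright cream ceramic cylinder, 40 mm diameter, 60 mm high. The point is on its axis, half-way up (30 mm above its foot); z is its axis, up.
- post_black_center (a point): Tall kiln post with a black band and black top: upright cream ceramic cylinder, 40 mm diameter, 60 mm high. The point is on its axis, half-way up (30 mm above its foot); z is its axis, up.
- post_short_center (a point): Short plain kiln post without colour, which is not used and stays: upright cream cylinder, 40 mm diameter, 35 mm high. The point is its centre, half-way up.
- bowl_blue_center (a point): Blue glass bowl: upright straight-sided round cup open at the top, 56 mm outer diameter, 40 mm high, wall 5 mm. The point is on its axis, half-way up (20 mm above its foot); z is its axis, up.
- bowl_green_center (a point): Green glass bowl of the same shape and size as the blue one, which is not used and stays. The point is on its axis, half-way up.
- block_amber_center (a point): Amber glass block, 48 x 48 mm, 30 mm high, standing flat. The point is its centre (15 mm above its underside); x and y are square to its sides, z up. Which way it is turned on the bridge does not matter.
- bridge_center (a point): Bridge batt: flat tan ceramic bar, 50 mm (its x) by 210 mm (its y), 12 mm thick, lying flat. The point is its centre, 6 mm above its underside; y runs along its length.
- pad_red: Red round pad, 54 mm diameter, 2 mm thick, fixed on the kiln shelf, 80 mm from its centre near one end (either end). The origin is the centre of its underside, 15 mm above the table; posts stand on its top, 17 mm above the table.
- pad_black: Black round pad, 54 mm diameter, 2 mm thick, fixed on the kiln shelf, 80 mm from its centre near the other end. The origin is the centre of its underside, 15 mm above the table; posts stand on its top, 17 mm above the table.
- kiln_shelf: Kiln shelf: fixed flat beige slab on the table, 150 mm (its x) by 270 mm (its y), 15 mm thick, with a thin brown ring (68 mm diameter) drawn in the middle of its top. The origin is the centre of its underside, at table height; y runs along its length through both pads. At the start all loose things stand on a fixed 2 mm thick sheet of paper on the table, on the other side of the robot's centre line from the shelf.

How it is judged (in metres and radians):
On the way, in this order (a step that is already met when the one before it is completed fails the run):
1. both tall posts stand on the pads of their colours and the blue bowl stands on the ring between them (horizontal distance between post_red_center and pad_red below 0.012 m and angle between each of post_red_center, post_black_center, bowl_blue_center's own z axis and vertical below 0.06 rad and z of post_red_center in the frame of kiln_shelf between 0.041 and 0.053 m and horizontal distance between post_black_center and pad_black below 0.012 m and z of post_black_center in the frame of kiln_shelf between 0.041 and 0.053 m and horizontal distance between bowl_blue_center and kiln_shelf below 0.015 m and z of bowl_blue_center in the frame of kiln_shelf between 0.029 and 0.041 m), for 0.2 s.
2. the bridge lies on both posts (horizontal distance between bridge_center and kiln_shelf below 0.015 m and angle between the y axis of bridge_center and the y axis of kiln_shelf, either way round below 0.14 rad and angle between bridge_center's own z axis and vertical below 0.05 rad and z of bridge_center in the frame of kiln_shelf between 0.077 and 0.089 m), for 0.2 s.
At the end, for the whole second after the job is handed in: Tall posts upright within 12 mm of their pads' centres; blue bowl on the shelf within 15 mm of its middle; bridge level on both posts, within 15 mm and 0.14 rad; amber block flat on the bridge within 12 mm of its middle; all released, at rest; short post and green bowl within 25 mm (all of step 1 and all of step 2 and horizontal distance between block_amber_center and bridge_center below 0.012 m and angle between block_amber_center's own z axis and vertical below 0.06 rad and z of block_amber_center in the frame of bridge_center between 0.016 and 0.026 m and linear speed of each of post_red, post_black, bowl_blue, bridge, block_amber below 0.02 m/s and angular speed of each of post_red, post_black, bowl_blue, bridge, block_amber below 0.2 rad/s and distance of each of post_short_center, bowl_green_center from where it was at the start of the episode below 0.025 m); the robot touches nothing.
It fails at once if the blue bowl or the amber block is dropped (falls freely faster than 0.7 m/s, about 25 mm) ((linear speed of bowl_blue above 0.7 m/s and contact force between bowl_blue and the fingers below 0.05 N) or (linear speed of block_amber above 0.7 m/s and contact force between block_amber and the fingers below 0.05 N)).
It fails at once if the short post or the green bowl is moved by more than 25 mm (distance of any of post_short_center, bowl_green_center from where it was at the start of the episode above 0.025 m).
It also fails if it takes over 138 s, if anything falls off the work surface, if the arm or the gripper's body presses on something with over 40 N, if the wrist force passes 120 N, or if a joint passes its speed limit or range.

### The arm

A 6-joint arm with a two-finger parallel gripper is mounted at the origin on the work surface. World frame = base frame: x ahead of the robot, y to its left, z up, the work surface at z = 0. Lengths are in mm, angles in rad, forces in N, time in s.
With the tool pointing down it reaches from about 275 to 1000 mm from the base axis. Payload 8.4 kg.
Tool frame: the origin (TCP) lies midway between the tips of the shut fingers; the grasp point (between the pads) lies 19 mm behind it; z points along the fingers, y is the line along which they close (so a half turn about z gives the same grasp; the last joint's range is limited). The gripper opens to 85 mm and grips with 20 to 120 N. Pads are 22 mm wide; open, the fingers measure 114 mm over their backs; the gripper's body (76 mm by 85 mm) begins 54 mm behind the grasp point. The pads swing forward as they close: fully open they stand 13 mm farther back than shut.
Start: joints at [-0.002, 0.353, 1.633, -0, 1.155, -0.002], TCP at [625.002, -0, 231.281] pointing down, gripper open.
Joint ranges: [-2.63, 2.63], [-0.92, 2.1], [0.06, 2.66], [-1.3, 4.44], [0, 2.69], [-3.02, 3.02]. Speed limits (rad/s): [2.22, 2.22, 2.79, 3.14, 3.14, 3.14].

### API

Orientations are given as [roll, pitch, yaw] about the fixed x, y, z axes, in that order (R = Rz(yaw) Ry(pitch) Rx(roll)).
In Python, from rig import r gives the robot as it stands.
- The arm moves only by the shell command python3 -m inch 'ROWS' [OPENING] [FORCE]. ROWS is JSON, a list that holds one entry, the list of rows, each a list of 6 numbers: the shift along the tool's x, y, z scaled (see below), then the turn, a rotation vector about the tool's x, y, z scaled (see below). In form: [[[tx, ty, tz, wx, wy, wz], ...]]. A call has 1 to 8 rows; each row is the pose to reach, as a shift and turn from the pose commanded when the call began, along the tool's axes at that moment, turning the shorter way round; what a row does not reach only later rows make up. The controller multiplies each number of a shift by 20 cm and each number of a turn by pi rad. A row lasts 1/12 s, in which the tool goes at most 41.7 mm and 7.16 degrees, less where a joint would pass 70% of its speed; a pose out of reach is approached as far as the arm can. A call with a number of a shift or a turn outside -1 to 1 is refused whole. A call with a gripper value outside its range is refused whole. OPENING is the gripper's target within -1 to 1 (fully open at 1, half-way at 0, shut at -1), set as the call begins (- or left out, the last holds). The fingers move at their own pace and stop on an object; FORCE is the grip in N (left out, the last holds). Time passes only in rows, so rows that repeat a pose let the fingers close. It gives the time, the measured TCP pose, the force, the opening and the grip force at its end, in the units of the state.
- r.sense(): the state, without advancing time (a new reading comes with each control period).
- r.grab_frame(name): name is "scene" or "side" or "wrist"; returns the picture (480x640x3 uint8, red, green, blue); there is no depth.
- r.camera_info(name): a dict with "K" (3x3 intrinsics, pixels), "distortion" ([k1, k2, p1, p2, k3] as OpenCV has them; the pictures are not rectified), "rvec" (rotation vector, rad) and "tvec" (3), from world to camera coordinates, as OpenCV has them; the wrist camera has in their place "mount" (4x4, takes a point from camera to tool coordinates, whose origin is the TCP and whose axes are the flange's). Camera axes: x right, y down, z forward; pixel columns grow to the right and rows downward; lengths in mm; the calibration is good to about 2 mm. A picture is of the moment at which its call begins: read the wrist's pose just before it. camera_info takes no time and is no camera call.
- r.sign_off(): hands the job in; it is judged then, once.
The state is a dict: "clock": time; "qpos": joint angles; "qvel": joint speeds; "joint_efforts": joint torques, N m; "eef_pos": TCP position; "tcp_rot": TCP orientation; "contact_force": force on the tool from outside, world axes, zero at the start; "wrist_torque": the same for the moment, N m; "opening": opening from 0.0 (shut) to 1.0 (fully open); "grasp_force": force on a finger pad.
Only numpy, scipy, OpenCV 4.12 (cv2) and the standard library are available. Lean on these libraries where they do the work, as an engineer would, in place of code of your own. Each camera call takes 0.05 s, during which the arm holds its last target. There are 200 camera calls.

## Working session

There is one attempt and no reset: what is moved stays moved. The work goes in short steps, Python scripts to look and compute and a shell command to move; the robot and the scene stay as the last step left them, time stands still between calls to the robot, and variables do not carry over. Pictures are saved under pics/ and viewed, at most 14 in all, crops included, and the job is handed in when it is done.

```bash
ls; mkdir -p pics
python3 - <<'E'
from rig import r
import cv2,numpy as np
print(r.sense())
for n in ["scene","side","wrist"]:
    print(n,r.camera_info(n))
    cv2.imwrite(f"pics/{n}0.png",r.grab_frame(n)[:,:,::-1])
E
```

```text
pics
{'clock': 0.0, 'qpos': array([-2.39734884e-03,  3.53664281e-01,  1.63413451e+00,  2.31097420e-05,
        1.15520047e+00, -2.44441432e-03]), 'qvel': array([-0.00070258,  0.00235628,  0.00085009,  0.0006426 ,  0.00124148,
       -0.00029169]), 'joint_efforts': array([-2.03471049e-03, -6.05236173e+01, -3.42063046e+01, -2.62302356e-04,
        9.48130677e-03,  3.61521288e-06]), 'eef_pos': array([6.24522419e+02, 1.00489153e-02, 2.30551444e+02]), 'tcp_rot': array([-3.14018610e+00, -2.45676665e-05,  1.57083403e+00]), 'contact_force': array([-0.27660768, -0.70981618, -0.3727792 ]), 'wrist_torque': array([ 0.00883165, -0.04598001, -0.00540267]), 'grasp_force': 0.0, 'opening': 1.003964838608396}
scene {'K': array([[458.92408296,   0.        , 313.56303314],
       [  0.        , 458.92408296, 233.10066776],
       [  0.        ,   0.        ,   1.        ]]), 'distortion': array([0.03628574, 0.        , 0.        , 0.        , 0.        ]), 'rvec': array([ 2.25619182,  1.33185715, -0.37371109]), 'tvec': array([-267.14686742, -388.02278407, 1182.17164041])}
side {'K': array([[589.90340239
[... 241 characters left out ...]
315, -0.81423654,  0.34108769]), 'tvec': array([-426.67396156,  275.13152755, 1080.17321487])}
wrist {'K': array([[425.63650137,   0.        , 318.10678287],
       [  0.        , 425.63650137, 240.08308639],
       [  0.        ,   0.        ,   1.        ]]), 'distortion': array([-0.00015642,  0.        ,  0.        ,  0.        ,  0.        ]), 'mount': array([[-2.78264517e-04, -9.57905847e-01, -2.87082411e-01,
         7.35056636e+01],
       [ 9.99999960e-01, -2.81809664e-04, -2.89721008e-05,
         8.01294255e-02],
       [-5.31500530e-05, -2.87082408e-01,  9.57905887e-01,
        -1.42310098e+02],
       [ 0.00000000e+00,  0.00000000e+00,  0.00000000e+00,
         1.00000000e+00]])}
```

View pics/scene0.png

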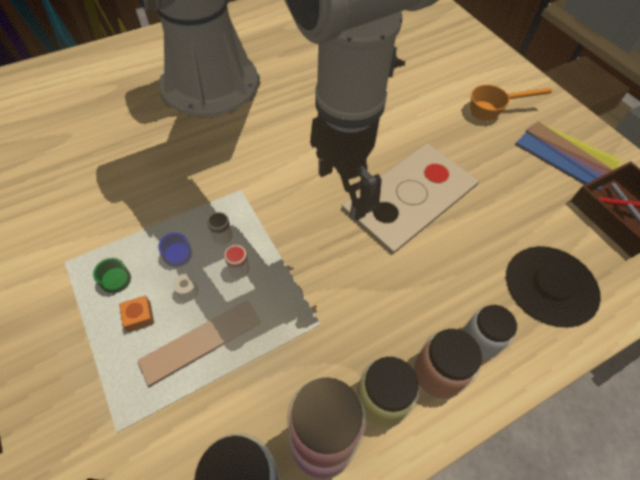

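View pics/side0.png

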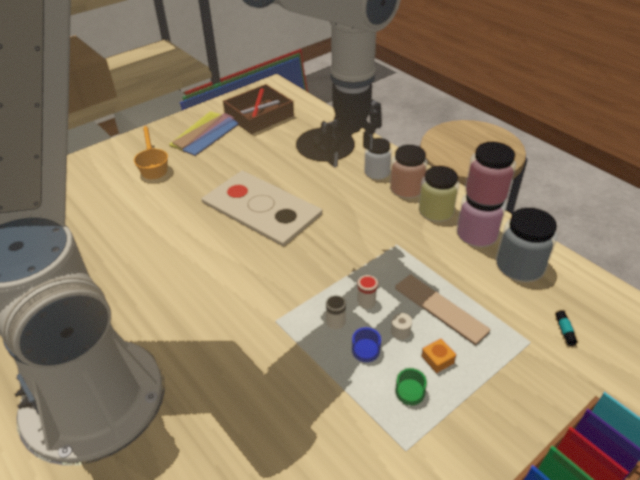

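Scene view: shelf with the red pad at about (436,173), the black pad at (385,212) and the ring at (411,192). On the paper are the black post (219,220), red post (235,254), short post (183,285), blue bowl (174,248), green bowl (111,275), amber block (135,312) and the bridge from (145,370) to (255,315). The side view shows the same things. Next I measure by colour masks in both views.

```bash
cat > h.py <<'E'
import cv2,numpy as np
from scipy.spatial.transform import Rotation as Ro
from rig import r
def cam(n,s=None):
    c=r.camera_info(n)
    if n=="wrist":
        T=np.eye(4);T[:3,:3]=Ro.from_euler('xyz',s['tcp_rot']).as_matrix();T[:3,3]=s['eef_pos']
        M=T@c['mount'];return c['K'],c['distortion'],M[:3,:3],M[:3,3]
    R=cv2.Rodrigues(c['rvec'])[0];return c['K'],c['distortion'],R.T,-R.T@c['tvec']
def ray(n,p,z,s=None):
    K,D,R,o=cam(n,s)
    u=cv2.undistortPoints(np.float64(p).reshape(-1,1,2),K,D)[:,0]
    d=np.c_[u,np.ones(len(u))]@R.T
    return o+d*((z-o[2])/d[:,2])[:,None]
def blobs(im,lo,hi,amin=30,roi=None):
    """im RGB; HSV range; returns contours sorted by area"""
    h=cv2.cvtColor(im,cv2.COLOR_RGB2HSV)
    if lo[0]>hi[0]: m=cv2.inRange(h,(0,*lo[1:]),hi)|cv2.inRange(h,lo,(180,*hi[1:]))
    else: m=cv2.inRange(h,lo,hi)
    if roi: 
        k=np.zeros_like(m);x0,y0,x1,y1=roi;k[y0:y1,x0:x1]=1;m*=k
    c,_=cv2.findContours(m,cv2.RETR_EXTERNAL,cv2.CHAIN_APPROX_NONE)
    return sorted([q for q in c if cv2.contourArea(q)>=amin],key=cv2.contourArea,reverse=True)
def cen(c):
    M=cv2.moments(c);return M['m10']/M['m00'],M['m01']/M['m00']
E
python3 - <<'E'
from h import *
col={'red':((170,120,60),(8,255,255)),'blue':((110,110,40),(130,255,255)),'green':((50,100,30),(90,255,255)),'amber':((6,180,120),(16,255,255)),'black':((0,0,0),(180,140,70)),'tan':((3,70,70),(14,150,255))}
roi={'scene':[(60,190,320,430),(340,140,480,250)],'side':[(270,245,530,450),(200,165,325,245)]}
zz={'red':62,'blue':22,'green':22,'amber':17,'black':62,'tan':14}
for n in roi:
    im=cv2.imread(f'pics/{n}0.png')[:,:,::-1].copy()
    for i,R in enumerate(roi[n]):
        for k,(lo,hi) in col.items():
            for c in blobs(im,lo,hi,25,R)[:3]:
                p=cen(c);print(n,i,k,np.round(p,1),cv2.contourArea(c),np.round(ray(n,[p],17 if i else zz[k])[0],1))
E
```

```text
scene 0 red [234.7 253.7] 186.0 [ 534.8 -157.5   62. ]
scene 0 blue [175.5 251.1] 214.0 [ 451.2 -249.7   22. ]
scene 0 green [110.3 277.3] 577.5 [ 447.3 -373.4   22. ]
scene 0 amber [132.1 313.4] 380.0 [ 533.3 -360.7   17. ]
scene 0 black [217.5 219.7] 142.5 [ 450.1 -155.7   62. ]
scene 0 black [102.3 269.6] 70.5 [ 452.5 -374.5   62. ]
scene 0 tan [135.7 313.2] 840.0 [ 534.2 -355.6   14. ]
scene 0 tan [235.7 255.9] 374.5 [ 511.6 -152.2   14. ]
scene 0 tan [290.9 422.6] 46.0 [ 831.5 -198.4   14. ]
scene 1 red [436.3 172.8] 339.5 [531.7 316.6  17. ]
scene 1 black [361.9 180.7] 2272.5 [472.5 161.9  17. ]
scene 1 tan [436.3 172.7] 411.5 [531.4 316.7  17. ]
side 0 red [367.5 281.8] 117.0 [ 533.8 -158.5   62. ]
side 0 blue [366.  343.4] 709.0 [ 447.7 -248.4   22. ]
side 0 green [410.8 385.9] 783.0 [ 444.  -370.3   22. ]
side 0 amber [439.  350.1] 194.5 [ 545.4 -348.1   17. ]
side 0 amber [438.2 361.4] 159.0 [ 524.7 -364.5   17. ]
side 0 black [335.9 302.1] 81.0 [ 449.5 -157.7   62. ]
side 0 tan [367.3 284.7] 297.5 [ 559.9 -132.7   14. ]
side 1 red [237.1 190.8] 182.0 [529.6 315.3  17. ]
side 1 tan [237.  190.7] 238.0 [529.8 315.8  17. ]
```

Run:
```python
import cv2,numpy as np
a=cv2.imread('pics/scene0.png')[185:430,60:325];b=cv2.imread('pics/scene0.png')[135:255,335:485]
a=cv2.resize(a,None,fx=1.7,fy=1.7,interpolation=3);b=cv2.resize(b,None,fx=2,fy=2,interpolation=3)
o=np.zeros((430,800,3),np.uint8);o[:a.shape[0],:a.shape[1]]=a;o[:b.shape[0],480:480+b.shape[1]]=b
cv2.imwrite('pics/crop1.png',o)
```

```text
(no output)
```

View pics/crop1.png

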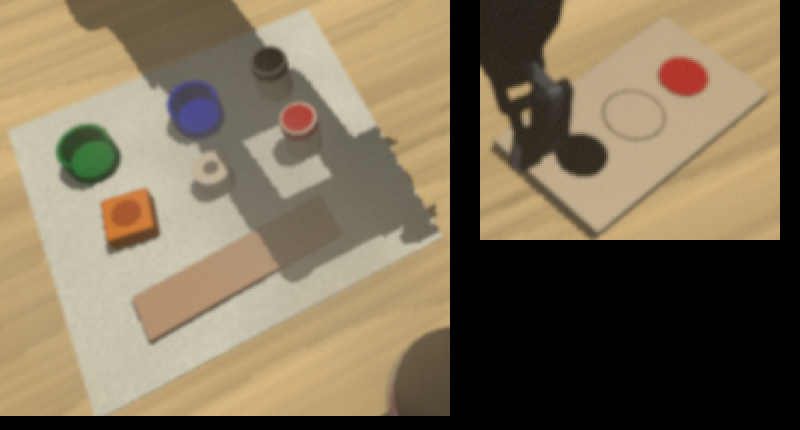

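```bash
python3 -m inch '[[[-1,-0.6,-0.8,0,0,0],[-1,-0.6,-0.8,0,0,0],[-1,-0.6,-0.8,0,0,0],[-1,-0.6,-0.8,0,0,0],[-1,-0.6,-0.8,0,0,0],[-1,-0.6,-0.8,0,0,0],[-1,-0.6,-0.8,0,0,0],[-1,-0.6,-0.8,0,0,0]]]' 1
python3 -m inch '[[[0,0,0,0,0,0],[0,0,0,0,0,0],[0,0,0,0,0,0]]]'
python3 - <<'E'
from h import *
import pickle
s=r.sense();ims={n:r.grab_frame(n) for n in ["wrist","scene","side"]}
pickle.dump((s,ims),open('m1.pkl','wb'))
for n in ims: cv2.imwrite(f'pics/{n}1.png',ims[n][:,:,::-1])
print(s['clock'],s['eef_pos'],s['tcp_rot'])
E
```

```text
clock: 0.82
eef_pos: [504.0, -204.0, 395.6]
tcp_rot: [3.137, 0.004, 1.568]
contact_force: [0.4, -0.1, 0.1]
opening: 1.0
grasp_force: 0.0
clock: 1.07
eef_pos: [505.0, -199.1, 390.1]
tcp_rot: [-3.14, -0.001, 1.572]
contact_force: [-0.3, -0.4, -0.3]
opening: 1.003
grasp_force: 0.0
1.0667 [ 504.97263538 -199.11404168  390.09061122] [-3.13993757e+00 -1.03546390e-03  1.57152017e+00]
```

View pics/wrist1.png

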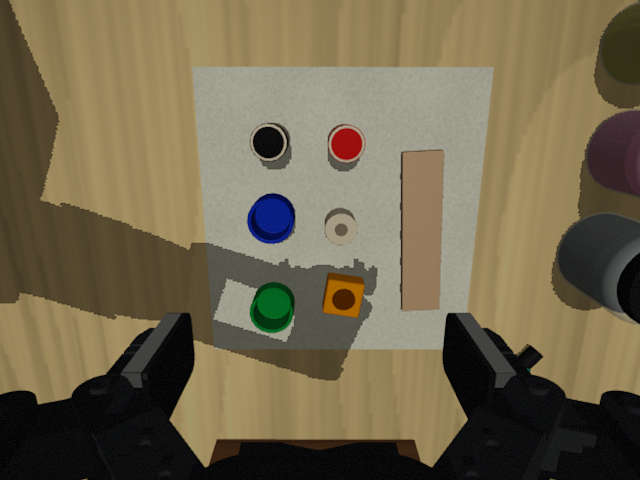

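View pics/scene1.png

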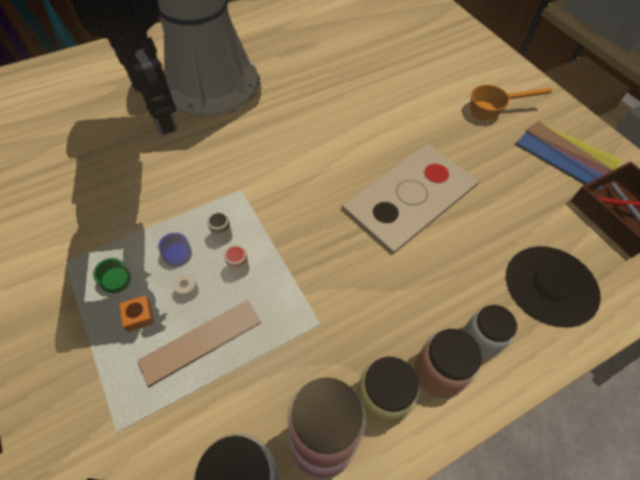

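The wrist view is clean: black post top (269,142), red post top (346,144), blue rim (271,218), short post (341,228), green (272,307), amber (343,298), and the bridge across x 402–443, y 150–310. In the scene view the whole shelf is now visible, with pads at (436,173) and (385,212). Next I compute positions.

Run:
```python
from h import *
import pickle
s,ims=pickle.load(open('m1.pkl','rb'));w=ims['wrist']
R=(190,60,500,350)
for k,lo,hi,z in [('red',(170,150,60),(8,255,255),62),('blue',(110,150,30),(130,255,255),42),('green',(50,120,25),(90,255,255),42),('amber',(6,180,60),(18,255,255),32),('bridge',(3,60,50),(14,160,255),14),('black',(0,0,0),(180,120,45),62)]:
    for c in blobs(w,lo,hi,150,R)[:2]:
        p=cen(cv2.convexHull(c));(e,ax,a)=cv2.minAreaRect(c)
        q=ray('wrist',cv2.boxPoints(cv2.minAreaRect(c)),z,s)
        print(k,np.round(p,1),'c',np.round(ray('wrist',[p],z,s)[0,:2],1),'box',np.round(q.mean(0)[:2],1),'sides',np.round([np.linalg.norm(q[1]-q[0]),np.linalg.norm(q[2]-q[1])],1),'dir',np.round((q[1]-q[0])[:2],1))
print('short top',ray('wrist',[(341,228)],37,s))
for n,R,pr in [('scene',(340,140,485,250),((4,12),)),('side',(195,160,325,245),0)]:
    im=ims[n]
    for k,lo,hi in [('red',(170,120,60),(8,255,255)),('black',(0,0,0),(180,140,75))]:
        for c in blobs(im,lo,hi,80,R)[:2]:
            p=cen(c);e=ray(n,c.reshape(-1,2),17);print(n,k,np.round(p,1),np.round(ray(n,[p],17)[0],1),np.ptp(e[:,:2],axis=0).round(1))
```

```text
red [346.2 143.6] c [ 534.9 -157.4] box [ 534.9 -157.7] sides [32.  31.8] dir [22.8 22.4]
blue [271.1 218.4] c [ 448.8 -245.4] box [ 448.7 -245.4] sides [53.6 58.4] dir [53.6  0. ]
green [272.1 307.2] c [ 446.5 -360.7] box [ 446.9 -361. ] sides [69.2 52.1] dir [22.8 65.3]
amber [343.  294.7] c [ 536.3 -347.9] box [ 536.6 -348.4] sides [55.8 48.6] dir [ 8.2 55.2]
black [457.2 334.9] c [ 676.4 -388.3] box [ 680.6 -383.2] sides [43.7 49.7] dir [43.7  0.1]
black [267.8 142. ] c [ 450.2 -155.8] box [ 450.1 -156.2] sides [31.3 31. ] dir [22.9 21.3]
short top [[ 532.07742536 -258.47585018   37.        ]]
scene red [436.3 172.8] [531.7 316.6  17. ] [52.5 53.9]
scene black [385.3 212.1] [565.8 160.   17. ] [48.7 48.6]
side red [237.  190.8] [529.4 315.4  17. ] [49.4 50.7]
```

```bash
python3 - <<'E'
from h import *
import pickle
s,ims=pickle.load(open('m1.pkl','rb'));w=ims['wrist']
q=ray('wrist',[(402,151),(443,149.5),(439.5,310),(401.5,310.5)],14,s);print(q.round(1),q.mean(0).round(1),np.linalg.norm(np.diff(q,axis=0),axis=1))
print(ray('wrist',[(343,299)],32,s))
h=cv2.cvtColor(w,cv2.COLOR_RGB2HSV);print(h[230,420],h[180,420])
h=cv2.cvtColor(ims['side'],cv2.COLOR_RGB2HSV);print(h[216,286],h[205,262])
for c in blobs(ims['side'],(0,0,0),(180,160,95),60,(260,200,310,232))[:2]:p=cen(c);print(p,ray('side',[p],17))
E
python3 -m inch '[[[0.2125,0.15,0.9,0,0,0],[0.2125,0.15,0.9,0,0,0],[0.2125,0.15,0.9,0,0,0],[0.2125,0.15,0.9,0,0,0],[0.2125,0.15,0.9,0,0,0],[0.2125,0.15,0.9,0,0,0]]]' 0.5 40
python3 -m inch '[[[0,0,0.2,0,0,0],[0,0,0.4,0,0,0],[0,0,0.55,0,0,0],[0,0,0.65,0,0,0],[0,0,0.72,0,0,0],[0,0,0.77,0,0,0],[0,0,0.8,0,0,0],[0,0,0.8,0,0,0]]]' 0.5
```

```text
[[ 604.8 -169.3   14. ]
 [ 653.6 -167.5   14. ]
 [ 666.7 -377.9   14. ]
 [ 616.  -378.7   14. ]] [ 635.3 -273.3   14. ] [ 48.90419354 210.83770418  50.72274876]
[[ 536.39693156 -353.85118401   32.        ]]
[ 16  96 149] [ 16  95 150]
[18 99 77] [ 20  57 197]
(285.3524096385542, 215.6676706827309) [[563.25066791 158.77718167  17.        ]]
clock: 1.72
eef_pos: [532.5, -155.1, 205.9]
tcp_rot: [-3.133, -0.003, 1.573]
contact_force: [-1.1, -0.5, -0.2]
opening: 0.748
grasp_force: 0.0
clock: 2.38
eef_pos: [535.2, -157.5, 51.2]
tcp_rot: [-3.141, -0.0, 1.571]
contact_force: [-1.0, -1.1, -0.7]
opening: 0.753
grasp_force: 0.0
```

```bash
python3 -m inch '[[[0,0,0.07,0,0,0],[0,0,0.11,0,0,0],[0,0,0.145,0,0,0],[0,0,0.145,0,0,0]]]' 0.5
python3 -m inch '[[[0,0,0,0,0,0],[0,0,0,0,0,0],[0,0,0,0,0,0],[0,0,0,0,0,0],[0,0,0,0,0,0],[0,0,0,0,0,0],[0,0,0,0,0,0],[0,0,0,0,0,0]]]' -1 40
python3 -m inch '[[[0,0,-0.02,0,0,0],[0,0,-0.06,0,0,0],[0,0,-0.15,0,0,0],[0,0,-0.25,0,0,0],[0,0,-0.4,0,0,0],[0,0,-0.5,0,0,0],[0,0,-0.5,0,0,0],[0,0,-0.5,0,0,0]]]'
```

```text
clock: 2.72
eef_pos: [534.6, -157.4, 21.7]
tcp_rot: [-3.141, -0.0, 1.571]
contact_force: [-0.3, 0.6, -0.0]
opening: 0.748
grasp_force: 0.0
clock: 3.38
eef_pos: [535.6, -157.7, 23.0]
tcp_rot: [3.14, 0.0, 1.571]
contact_force: [-0.7, 0.5, 6.1]
opening: 0.461
grasp_force: 40.4
clock: 4.05
eef_pos: [535.7, -157.7, 123.7]
tcp_rot: [3.139, 0.001, 1.571]
contact_force: [-0.2, 0.3, -1.2]
opening: 0.453
grasp_force: 40.4
```

```bash
python3 -m inch '[[[0.07,0,0,0,0,0],[0.19,0,0,0,0,0],[0.32,0,0,0,0,0],[0.46,0,0,0,0,0],[0.6,0,0,0,0,0],[0.73,0,0,0,0,0],[0.87,0,0,0,0,0],[1,0,0,0,0,0]]]'
python3 -m inch '[[[0.14,0,0,0,0,0],[0.28,0,0,0,0,0],[0.42,0,0,0,0,0],[0.57,0,0,0,0,0],[0.71,0,0,0,0,0],[0.86,0,0,0,0,0],[1,0,0,0,0,0]]]'
python3 -m inch '[[[0.13,-0.01,0,0,0,0],[0.24,-0.02,0,0,0,0],[0.32,-0.0215,0.1,0,0,0],[0.3675,-0.0215,0.2,0,0,0],[0.3675,-0.0215,0.3,0,0,0],[0.3675,-0.0215,0.35,0,0,0],[0.3675,-0.0215,0.38,0,0,0],[0.3675,-0.0215,0.38,0,0,0]]]'
python3 - <<'E'
from h import *
s=r.sense();cv2.imwrite('pics/side2.png',r.grab_frame('side')[:,:,::-1]);cv2.imwrite('pics/scene2.png',r.grab_frame('scene')[:,:,::-1])
a=cv2.imread('pics/side2.png')[120:270,170:370];b=cv2.imread('pics/scene2.png')[110:260,330:530]
cv2.imwrite('pics/crop2.png',cv2.resize(np.hstack([a,b]),None,fx=2,fy=2,interpolation=3))
E
```

```text
clock: 4.72
eef_pos: [533.3, 44.5, 120.8]
tcp_rot: [-3.139, -0.0, 1.571]
contact_force: [-0.8, 0.5, -1.5]
opening: 0.454
grasp_force: 40.4
clock: 5.3
eef_pos: [533.2, 244.3, 120.6]
tcp_rot: [-3.139, 0.001, 1.571]
contact_force: [0.4, -0.1, -1.1]
opening: 0.456
grasp_force: 40.4
clock: 5.97
eef_pos: [529.2, 315.2, 44.4]
tcp_rot: [-3.138, 0.002, 1.571]
contact_force: [0.2, 0.3, -1.2]
opening: 0.462
grasp_force: 40.4
```

View pics/crop2.png

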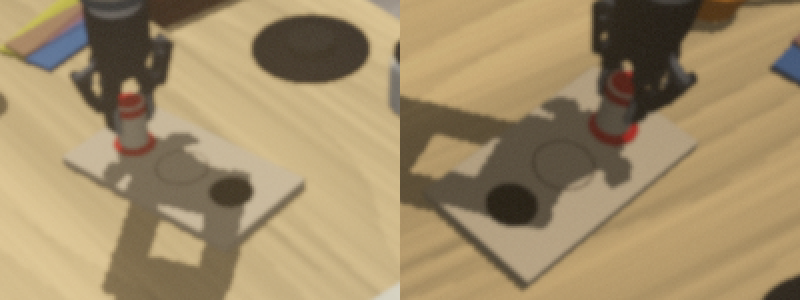

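The post stands centred over the red pad in both views, with pad rim visible all round its foot. I'll lower it, release and retreat.

```bash
python3 -m inch '[[[0,0.005,0.02,0,0,0],[0,0.005,0.035,0,0,0],[0,0.005,0.04,0,0,0],[0,0.005,0.044,0,0,0],[0,0.005,0.044,0,0,0]]]'
python3 -m inch '[[[0,0,0,0,0,0],[0,0,0,0,0,0],[0,0,0,0,0,0],[0,0,0,0,0,0],[0,0,0,0,0,0]]]' 0.6
python3 -m inch '[[[0,0,-0.1,0,0,0],[0,0,-0.25,0,0,0],[0,0,-0.4,0,0,0],[0,0,-0.55,0,0,0],[0,0,-0.7,0,0,0],[0,0,-0.8,0,0,0],[0,0,-0.8,0,0,0]]]'
```

```text
clock: 6.48
eef_pos: [531.9, 315.9, 38.0]
tcp_rot: [3.141, -0.0, 1.571]
contact_force: [-0.6, -0.8, 2.5]
opening: 0.461
grasp_force: 40.6
clock: 6.9
eef_pos: [531.7, 316.0, 37.4]
tcp_rot: [-3.142, -0.0, 1.571]
contact_force: [0.0, 0.7, -0.8]
opening: 0.796
grasp_force: 0.0
clock: 7.48
eef_pos: [534.0, 317.4, 202.5]
tcp_rot: [3.135, -0.004, 1.571]
contact_force: [0.3, 1.0, -0.2]
opening: 0.799
grasp_force: 0.0
```

```bash
python3 -m inch '[[[-0.12,-0.05,0,0,0,0],[-0.32,-0.1,0,0,0,0],[-0.52,-0.15,0,0,0,0],[-0.72,-0.2,0,0,0,0],[-0.9,-0.2,0,0,0,0],[-1,-0.2,0,0,0,0]]]' 0.5
python3 -m inch '[[[-0.2,-0.05,0,0,0,0],[-0.4,-0.1,0,0,0,0],[-0.6,-0.15,0,0,0,0],[-0.8,-0.2,0,0,0,0],[-1,-0.207,0,0,0,0]]]'
python3 -m inch '[[[-0.18,0,0,0,0,0],[-0.32,0,0.1,0,0,0],[-0.3615,0,0.25,0,0,0],[-0.3615,0,0.43,0,0,0],[-0.3615,0,0.58,0,0,0],[-0.3615,0,0.68,0,0,0],[-0.3615,0,0.73,0,0,0],[-0.3615,0,0.73,0,0,0]]]'
python3 -m inch '[[[0,0,0.07,0,0,0],[0,0,0.11,0,0,0],[0,0,0.146,0,0,0],[0,0,0.146,0,0,0]]]' 0.5
python3 -m inch '[[[0,0,0,0,0,0],[0,0,0,0,0,0],[0,0,0,0,0,0],[0,0,0,0,0,0],[0,0,0,0,0,0],[0,0,0,0,0,0],[0,0,0,0,0,0]]]' -1 40
python3 -m inch '[[[0,0,-0.02,0,0,0],[0,0,-0.06,0,0,0],[0,0,-0.15,0,0,0],[0,0,-0.25,0,0,0],[0,0,-0.4,0,0,0],[0,0,-0.5,0,0,0],[0,0,-0.5,0,0,0],[0,0,-0.5,0,0,0]]]'
```

```text
clock: 7.98
eef_pos: [490.1, 112.9, 196.8]
tcp_rot: [-3.14, 0.001, 1.57]
contact_force: [0.3, 0.9, 0.0]
opening: 0.748
grasp_force: 0.0
clock: 8.4
eef_pos: [447.9, -85.4, 196.8]
tcp_rot: [-3.14, -0.0, 1.571]
contact_force: [1.1, 0.4, -0.1]
opening: 0.751
grasp_force: 0.0
clock: 9.07
eef_pos: [448.6, -155.7, 49.3]
tcp_rot: [-3.137, -0.001, 1.571]
contact_force: [-0.5, 0.5, 1.0]
opening: 0.751
grasp_force: 0.0
clock: 9.4
eef_pos: [450.1, -156.1, 21.9]
tcp_rot: [-3.141, -0.0, 1.571]
contact_force: [-1.7, 0.7, -0.4]
opening: 0.749
grasp_force: 0.0
clock: 9.98
eef_pos: [450.8, -156.4, 23.1]
tcp_rot: [3.14, 0.0, 1.571]
contact_force: [-0.4, -0.1, 7.1]
opening: 0.46
grasp_force: 40.1
clock: 10.65
eef_pos: [451.1, -156.6, 123.6]
tcp_rot: [3.139, 0.001, 1.571]
contact_force: [0.4, 0.3, -1.3]
opening: 0.456
grasp_force: 40.5
```

```bash
python3 -m inch '[[[0.07,0.02,0,0,0,0],[0.19,0.06,0,0,0,0],[0.32,0.11,0,0,0,0],[0.46,0.16,0,0,0,0],[0.6,0.21,0,0,0,0],[0.73,0.26,0,0,0,0],[0.87,0.31,0,0,0,0],[1,0.35,0,0,0,0]]]'
python3 -m inch '[[[0.14,0.05,0,0,0,0],[0.28,0.1,0,0,0,0],[0.4,0.15,0,0,0,0],[0.5,0.19,0,0,0,0],[0.58,0.223,0.05,0,0,0],[0.58,0.223,0.15,0,0,0],[0.58,0.223,0.25,0,0,0],[0.58,0.223,0.32,0,0,0]]]'
python3 -m inch '[[[0,0,0.04,0,0,0],[0,0,0.06,0,0,0],[0,0,0.06,0,0,0],[0,0,0.06,0,0,0]]]'
python3 - <<'E'
from h import *
s=r.sense();cv2.imwrite('pics/side3.png',r.grab_frame('side')[:,:,::-1]);cv2.imwrite('pics/scene3.png',r.grab_frame('scene')[:,:,::-1])
a=cv2.imread('pics/side3.png')[120:270,170:370];b=cv2.imread('pics/scene3.png')[110:260,330:530]
cv2.imwrite('pics/crop3.png',cv2.resize(np.hstack([a,b]),None,fx=2,fy=2,interpolation=3))
E
```

```text
clock: 11.32
eef_pos: [519.8, 45.2, 120.9]
tcp_rot: [-3.14, 0.0, 1.571]
contact_force: [0.3, -0.1, -1.0]
opening: 0.454
grasp_force: 40.5
clock: 11.98
eef_pos: [563.0, 159.7, 55.1]
tcp_rot: [-3.138, 0.001, 1.572]
contact_force: [0.8, -0.8, -1.3]
opening: 0.458
grasp_force: 40.5
clock: 12.32
eef_pos: [565.0, 159.6, 46.4]
tcp_rot: [-3.142, 0.0, 1.571]
contact_force: [0.3, -0.9, -0.4]
opening: 0.456
grasp_force: 40.5
```

View pics/crop3.png

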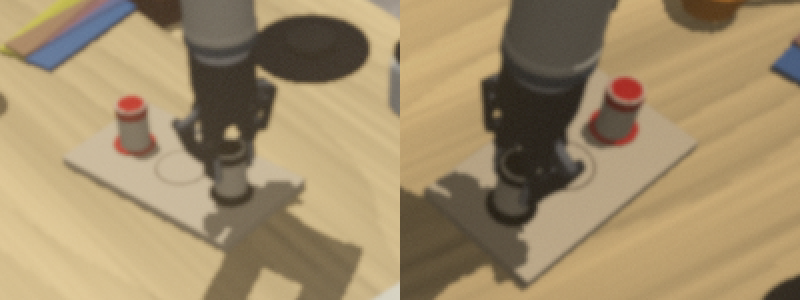

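```bash
python3 -m inch '[[[0,0,0.02,0,0,0],[0,0,0.035,0,0,0],[0,0,0.044,0,0,0],[0,0,0.044,0,0,0]]]'
python3 -m inch '[[[0,0,0,0,0,0],[0,0,0,0,0,0],[0,0,0,0,0,0],[0,0,0,0,0,0],[0,0,0,0,0,0]]]' 0.6
python3 -m inch '[[[0,0,-0.1,0,0,0],[0,0,-0.25,0,0,0],[0,0,-0.4,0,0,0],[0,0,-0.55,0,0,0],[0,0,-0.7,0,0,0],[0,0,-0.8,0,0,0],[0,0,-0.8,0,0,0]]]'
python3 -m inch '[[[-0.12,-0.05,0,0,0,0],[-0.32,-0.1,0,0,0,0],[-0.52,-0.15,0,0,0,0],[-0.72,-0.2,0,0,0,0],[-0.9,-0.26,0,0,0,0],[-1,-0.3,0,0,0,0]]]' 0.65
python3 -m inch '[[[-0.2,-0.06,0,0,0,0],[-0.4,-0.12,0,0,0,0],[-0.6,-0.18,0,0,0,0],[-0.8,-0.24,0,0,0,0],[-0.95,-0.28,0,0,0,0],[-1,-0.28,0,0,0,0],[-1,-0.28,0,0,0,0]]]'
python3 -m inch '[[[-0.0355,0,0.1,0,0,0],[-0.0355,0,0.25,0,0,0],[-0.0355,0,0.4,0,0,0],[-0.0355,0,0.55,0,0,0],[-0.0355,0,0.66,0,0,0],[-0.0355,0,0.72,0,0,0],[-0.0355,0,0.75,0,0,0],[-0.0355,0,0.75,0,0,0]]]'
python3 - <<'E'
from h import *
s=r.sense();print(s['eef_pos']);cv2.imwrite('pics/wrist4.png',r.grab_frame('wrist')[:,:,::-1])
E
```

```text
clock: 12.75
eef_pos: [565.0, 159.7, 38.1]
tcp_rot: [3.141, -0.0, 1.571]
contact_force: [-2.8, -1.2, 5.8]
opening: 0.457
grasp_force: 40.9
clock: 13.17
eef_pos: [564.9, 159.7, 37.4]
tcp_rot: [-3.142, -0.0, 1.571]
contact_force: [-0.0, -0.2, -0.4]
opening: 0.8
grasp_force: 0.0
clock: 13.75
eef_pos: [567.4, 160.4, 202.3]
tcp_rot: [3.134, -0.002, 1.571]
contact_force: [1.0, 0.0, 0.4]
opening: 0.802
grasp_force: 0.0
clock: 14.25
eef_pos: [503.1, -43.2, 196.7]
tcp_rot: [-3.14, 0.001, 1.57]
contact_force: [0.7, 0.9, -0.4]
opening: 0.823
grasp_force: 0.0
clock: 14.83
eef_pos: [448.4, -242.4, 196.9]
tcp_rot: [-3.141, 0.0, 1.567]
contact_force: [-0.0, -0.1, 0.8]
opening: 0.823
grasp_force: 0.0
clock: 15.5
eef_pos: [448.3, -245.8, 46.0]
tcp_rot: [-3.139, -0.002, 1.572]
contact_force: [-0.1, -0.9, 0.1]
opening: 0.822
grasp_force: 0.0
[ 448.33078789 -245.80885806   46.04379793]
```

View pics/wrist4.png

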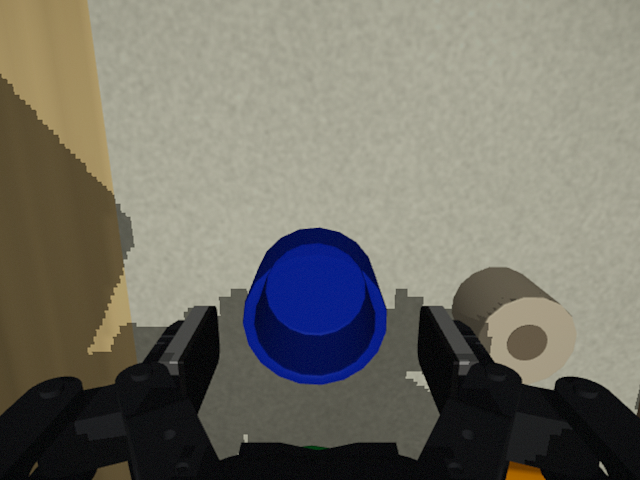

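The bowl lies between the open pads (rim from u=244 to 386, widest at v≈313). The short post (530,340) is clear of the right finger.

```bash
python3 - <<'E'
from h import *
s=r.sense();q=ray('wrist',[(244,313),(386,313),(315,384)],42,s);print(q.round(1))
E
python3 -m inch '[[[0,0,0.07,0,0,0],[0,0,0.13,0,0,0],[0,0,0.18,0,0,0],[0,0,0.2,0,0,0],[0,0,0.2,0,0,0]]]'
python3 -m inch '[[[0,0,0,0,0,0],[0,0,0,0,0,0],[0,0,0,0,0,0],[0,0,0,0,0,0],[0,0,0,0,0,0],[0,0,0,0,0,0],[0,0,0,0,0,0]]]' -1 30
python3 - <<'E'
from h import *
s=r.sense();print(s['eef_pos']);cv2.imwrite('pics/wrist5.png',r.grab_frame('wrist')[:,:,::-1])
E
```

```text
[[ 420.8 -246.1   42. ]
 [ 474.9 -246.    42. ]
 [ 447.8 -277.5   42. ]]
clock: 15.97
eef_pos: [448.8, -247.1, 7.3]
tcp_rot: [-3.141, -0.0, 1.571]
contact_force: [-0.4, 0.7, -0.1]
opening: 0.821
grasp_force: 0.0
clock: 16.55
eef_pos: [449.3, -247.5, 8.3]
tcp_rot: [3.141, 0.0, 1.571]
contact_force: [-1.2, 2.7, 7.0]
opening: 0.65
grasp_force: 32.3
[ 449.25806534 -247.5094164     8.26586948]
```

```bash
python3 -m inch '[[[0,0,-0.02,0,0,0],[0,0,-0.07,0,0,0],[0,0,-0.17,0,0,0],[0,0,-0.3,0,0,0],[0,0,-0.43,0,0,0],[0,0,-0.54,0,0,0],[0,0,-0.62,0,0,0],[0,0,-0.65,0,0,0]]]'
python3 -m inch '[[[0.05,0.01,0,0,0,0],[0.15,0.03,0,0,0,0],[0.28,0.05,0,0,0,0],[0.42,0.08,0,0,0,0],[0.57,0.1,0,0,0,0],[0.71,0.12,0,0,0,0],[0.86,0.15,0,0,0,0],[1,0.17,0,0,0,0]]]'
python3 -m inch '[[[0.13,0.02,0,0,0,0],[0.26,0.04,0,0,0,0],[0.39,0.06,0,0,0,0],[0.52,0.08,0,0,0,0],[0.64,0.1,0,0,0,0],[0.76,0.13,0,0,0,0],[0.88,0.15,0,0,0,0],[1,0.17,0,0,0,0]]]'
python3 -m inch '[[[0.11,0.04,0,0,0,0],[0.21,0.08,0,0,0,0],[0.3,0.11,0,0,0,0],[0.37,0.14,0,0,0,0],[0.42,0.1545,0.02,0,0,0],[0.4335,0.1545,0.08,0,0,0],[0.4335,0.1545,0.16,0,0,0],[0.4335,0.1545,0.24,0,0,0]]]'
python3 -m inch '[[[0,0,0.06,0,0,0],[0,0,0.13,0,0,0],[0,0,0.19,0,0,0],[0,0,0.24,0,0,0],[0,0,0.27,0,0,0],[0,0,0.28,0,0,0],[0,0,0.28,0,0,0]]]'
python3 - <<'E'
from h import *
s=r.sense();print(s['eef_pos']);cv2.imwrite('pics/side4.png',r.grab_frame('side')[:,:,::-1]);cv2.imwrite('pics/scene4.png',r.grab_frame('scene')[:,:,::-1]);cv2.imwrite('pics/wrist6.png',r.grab_frame('wrist')[:,:,::-1])
a=cv2.imread('pics/side4.png')[120:270,170:370];b=cv2.imread('pics/scene4.png')[110:260,330:530]
o=np.hstack([a,b]);w=cv2.resize(cv2.imread('pics/wrist6.png'),(400,300),interpolation=3)
o=cv2.resize(o,None,fx=1.5,fy=1.5,interpolation=3)
O=np.zeros((530,600,3),np.uint8);O[:225]=o;O[230:530,:400]=w
cv2.imwrite('pics/crop4.png',O)
E
```

```text
clock: 17.27
eef_pos: [450.1, -248.1, 140.7]
tcp_rot: [3.138, 0.002, 1.571]
contact_force: [-0.1, 0.2, -0.8]
opening: 0.657
grasp_force: 32.4
clock: 17.93
eef_pos: [482.1, -45.2, 136.4]
tcp_rot: [-3.14, -0.0, 1.571]
contact_force: [0.7, -0.0, -1.9]
opening: 0.655
grasp_force: 32.4
clock: 18.6
eef_pos: [515.7, 154.2, 136.1]
tcp_rot: [-3.139, 0.001, 1.571]
contact_force: [0.2, -0.1, -1.2]
opening: 0.654
grasp_force: 32.4
clock: 19.27
eef_pos: [547.0, 238.8, 87.8]
tcp_rot: [-3.141, 0.001, 1.571]
contact_force: [-0.2, -0.0, -1.5]
opening: 0.657
grasp_force: 32.4
clock: 19.85
eef_pos: [547.6, 239.1, 33.0]
tcp_rot: [-3.141, 0.0, 1.571]
contact_force: [-0.4, -0.2, -1.2]
opening: 0.659
grasp_force: 32.4
[547.61026041 239.11831871  33.02711839]
```

View pics/crop4.png

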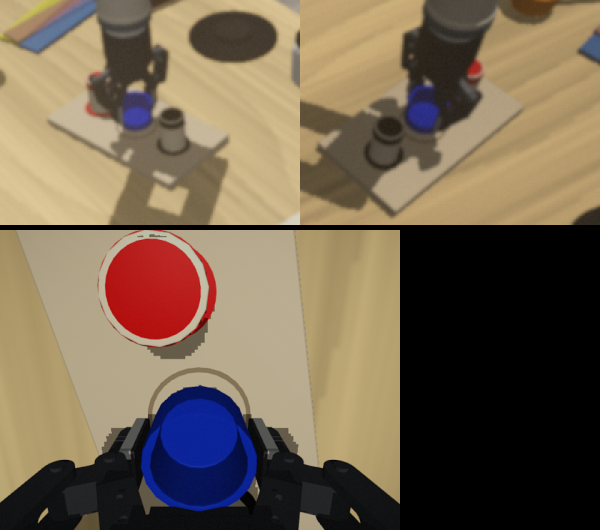

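```bash
python3 -m inch '[[[0,0,0.025,0,0,0],[0,0,0.045,0,0,0],[0,0,0.06,0,0,0],[0,0,0.066,0,0,0],[0,0,0.066,0,0,0]]]'
python3 -m inch '[[[0,0,0,0,0,0],[0,0,0,0,0,0],[0,0,0,0,0,0],[0,0,0,0,0,0],[0,0,0,0,0,0]]]' 0.65
python3 -m inch '[[[0,0,-0.03,0,0,0],[0,0,-0.1,0,0,0],[0,0,-0.25,0,0,0],[0,0,-0.4,0,0,0],[0,0,-0.55,0,0,0],[0,0,-0.7,0,0,0],[0,0,-0.8,0,0,0],[0,0,-0.8,0,0,0]]]'
python3 -m inch '[[[0,0,0,0,0,0]]]'
python3 - <<'E'
from h import *
import pickle
s=r.sense();w=r.grab_frame('wrist');sc=r.grab_frame('scene');sd=r.grab_frame('side');pickle.dump((s,w,sc,sd),open('m2.pkl','wb'))
b=cv2.resize(sc[110:260,330:530],None,fx=2,fy=2);a=cv2.resize(w,(400,300))
cv2.imwrite('pics/crop5.png',np.hstack([a,b])[:,:,::-1])
E
```

```text
clock: 20.42
eef_pos: [547.8, 239.3, 21.2]
tcp_rot: [-3.141, 0.0, 1.571]
contact_force: [-3.8, -1.9, 12.7]
opening: 0.655
grasp_force: 33.5
clock: 20.83
eef_pos: [547.8, 239.3, 20.1]
tcp_rot: [-3.141, 0.0, 1.571]
contact_force: [-0.4, 0.1, -0.5]
opening: 0.826
grasp_force: 0.0
clock: 21.5
eef_pos: [550.3, 240.4, 185.6]
tcp_rot: [3.135, -0.003, 1.571]
contact_force: [0.4, 0.9, 0.6]
opening: 0.823
grasp_force: 0.0
clock: 21.58
eef_pos: [548.5, 239.6, 181.9]
tcp_rot: [3.139, -0.001, 1.571]
contact_force: [-0.1, 0.2, -0.7]
opening: 0.827
grasp_force: 0.0
```

View pics/crop5.png

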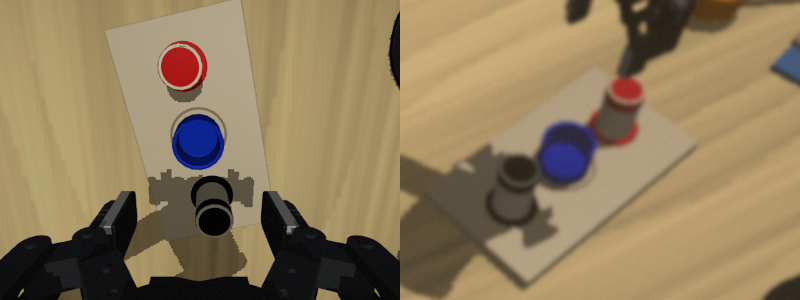

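The posts and bowl are standing (post tops at (183,66) and (213,220), bowl at (199,142) in the half-size wrist view). I'll check positions against the pads and ring.

Run:
```python
from h import *
import pickle
s,w,sc,sd=pickle.load(open('m2.pkl','rb'))
for n,im,lst in [('wrist',w,[('red',(170,150,60),(8,255,255),77,(230,50,350,172)),('blue',(110,150,30),(130,255,255),55,(250,160,380,290)),('black',(0,0,0),(180,255,40),77,(300,315,380,385))]),
  ('scene',sc,[('red',(170,120,60),(8,255,255),77,(425,135,460,162)),('black',(0,0,0),(180,140,75),77,(370,180,410,204)),('blue',(110,110,30),(130,255,255),35,(390,160,440,205))]),
  ('side',sd,[('red',(170,120,60),(8,255,255),77,(225,160,250,175)),('black',(0,0,0),(180,140,95),77,(265,180,310,198)),('blue',(110,110,30),(130,255,255),35,(230,180,300,225))])]:
    for k,lo,hi,z,R in lst:
        for c in blobs(im,lo,hi,40,R)[:1]:
            p=cen(cv2.convexHull(c));e=ray(n,c.reshape(-1,2),z,s);print(n,k,np.round(p,1),cv2.contourArea(c),np.round(ray(n,[p],z,s)[0],1),'mid',((e.max(0)+e.min(0))/2).round(1)[:2],np.ptp(e,axis=0)[:2].round(1))
g=cv2.inRange(cv2.cvtColor(w,cv2.COLOR_RGB2HSV),(12,30,150),(25,75,255));cv2.imwrite('pics/m.png',g)
k=[(168,50),(386,0),(432,354)]
print(ray('wrist',k,15,s).round(1))
```

```text
wrist red [287.6 106.8] 2900.5 [532.  316.3  77. ] mid [531.9 315.8] [32.8 32.8]
wrist blue [316.3 227.4] 5579.0 [547.8 241.2  55. ] mid [547.6 240.9] [54.  58.9]
wrist black [342.6 354.4] 1705.0 [565.  160.4  77. ] mid [565.  160.1] [32.4 32.2]
scene red [443. 154.] 132.0 [531.5 316.2  77. ] mid [531.4 316.1] [32.1 32.3]
scene black [393.4 195. ] 300.0 [570.6 165.3  77. ] mid [573.8 161.9] [50.6 67.3]
scene blue [413.2 185.2] 550.0 [545.7 240.4  35. ] mid [545.2 241.2] [65.7 71.7]
side red [235.  171.2] 60.0 [531.6 315.4  77. ] mid [530.9 314.4] [30.2 30.4]
side black [284.1 195.2] 41.0 [565.6 161.3  77. ] mid [563.9 159.7] [26.3 25.8]
side blue [260.7 200.9] 173.0 [539.3 224.2  35. ] mid [539.2 224.6] [46.  48.8]
[[448.7 353.4  15. ]
 [593.2 383.3  15. ]
 [642.9 122.5  15. ]]
```

Posts are at (532,316) and (565,160), and the bowl at about (548,240), all within about 2 mm. Now for the bridge.

```bash
python3 -m inch '[[[-0.12,0.02,0,0,0,0],[-0.32,0.05,0,0,0,0],[-0.52,0.08,0,0,0,0],[-0.72,0.11,0,0,0,0],[-0.9,0.14,0,0,0,0],[-1,0.15,0,0,0,0]]]' 0.65
python3 -m inch '[[[-0.2,0.03,0,0,0,0],[-0.4,0.06,0,0,0,0],[-0.6,0.09,0,0,0,0],[-0.8,0.12,0,0,0,0],[-1,0.15,0,0,0,0]]]'
python3 -m inch '[[[-0.2,0.05,0,0,0,0],[-0.4,0.1,0,0,0,-0.01],[-0.52,0.138,0,0,0,-0.0178],[-0.5625,0.138,0.1,0,0,-0.0178],[-0.5625,0.138,0.25,0,0,-0.0178],[-0.5625,0.138,0.4,0,0,-0.0178],[-0.5625,0.138,0.5,0,0,-0.0178],[-0.5625,0.138,0.5,0,0,-0.0178]]]'
python3 -m inch '[[[0,0,0,0,0,0],[0,0,0,0,0,0]]]'
python3 - <<'E'
from h import *
s=r.sense();w=r.grab_frame('wrist');print(s['eef_pos'],s['tcp_rot'])
cv2.imwrite('pics/wrist7.png',w[:,:,::-1])
E
```

```text
clock: 22.23
eef_pos: [577.4, 35.8, 178.8]
tcp_rot: [-3.139, 0.001, 1.569]
contact_force: [0.9, 0.2, -0.1]
opening: 0.823
grasp_force: 0.0
clock: 22.65
eef_pos: [607.0, -162.5, 178.7]
tcp_rot: [-3.139, -0.001, 1.571]
contact_force: [1.7, 0.7, 0.5]
opening: 0.826
grasp_force: 0.0
clock: 23.32
eef_pos: [631.3, -271.7, 73.6]
tcp_rot: [-3.132, -0.005, 1.626]
contact_force: [-1.6, 0.4, -0.3]
opening: 0.829
grasp_force: 0.0
clock: 23.48
eef_pos: [635.8, -273.3, 80.8]
tcp_rot: [3.141, 0.0, 1.627]
contact_force: [0.0, 1.0, 0.7]
opening: 0.823
grasp_force: 0.0
[ 635.83585584 -273.32405751   80.82488586] [3.14126346e+00 1.69848515e-04 1.62679027e+00]
```

View pics/wrist7.png

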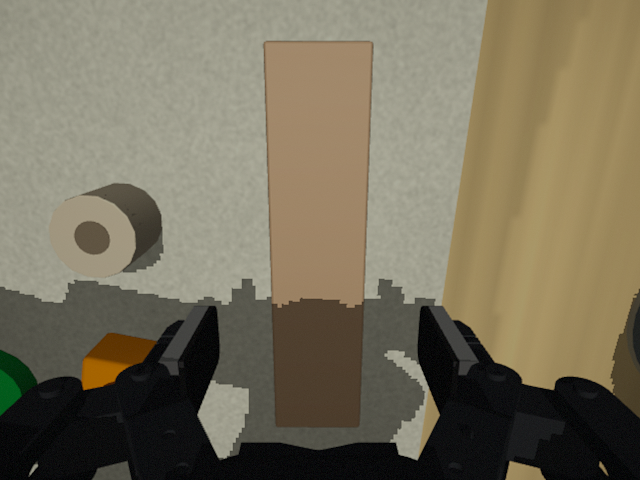

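The bridge is square and centred between the pads, corners (264,42), (373,42), (360,427), (276,427). I'll compute its centre and descend.

```bash
python3 - <<'E'
from h import *
s=r.sense();q=ray('wrist',[(264,42),(373,42),(360,427),(276,427)],14,s);print(q.round(1),q.mean(0),np.linalg.norm(np.diff(q,axis=0),axis=1))
E
python3 -m inch '[[[0,0,0.08,0,0,0],[0,0,0.17,0,0,0],[0,0,0.25,0,0,0],[0,0,0.31,0,0,0],[0,0,0.35,0,0,0],[0,0,0.375,0,0,0],[0,0,0.39,0,0,0],[0,0,0.39,0,0,0]]]'
python3 -m inch '[[[0,0,0,0,0,0],[0,0,0,0,0,0],[0,0,0,0,0,0],[0,0,0,0,0,0],[0,0,0,0,0,0],[0,0,0,0,0,0],[0,0,0,0,0,0],[0,0,0,0,0,0]]]' -1 60
python3 -m inch '[[[0,0,-0.02,0,0,0],[0,0,-0.05,0,0,0],[0,0,-0.1,0,0,0],[0,0,-0.15,0,0,0],[0,0,-0.2,0,0,0],[0,0,-0.2,0,0,0],[0,0,-0.2,0,0,0]]]'
```

```text
[[ 606.3 -171.    14. ]
 [ 655.5 -168.3   14. ]
 [ 667.2 -377.2   14. ]
 [ 617.4 -379.9   14. ]] [ 636.61071807 -274.0861009    14.        ] [ 49.23323936 209.23360808  49.82447246]
clock: 24.2
eef_pos: [635.6, -273.2, 2.3]
tcp_rot: [3.141, 0.0, 1.627]
contact_force: [0.3, -0.4, -0.2]
opening: 0.827
grasp_force: 0.0
clock: 24.87
eef_pos: [636.2, -273.5, 3.5]
tcp_rot: [3.14, 0.001, 1.627]
contact_force: [-0.1, 1.3, 6.4]
opening: 0.565
grasp_force: 62.9
clock: 25.45
eef_pos: [636.1, -273.5, 43.6]
tcp_rot: [3.14, 0.001, 1.627]
contact_force: [-0.3, 0.1, -2.9]
opening: 0.562
grasp_force: 62.4
```

```bash
python3 -m inch '[[[0.04,0,-0.08,0,0,0],[0.12,-0.01,-0.2,0,0,0],[0.25,-0.03,-0.32,0,0,0],[0.4,-0.05,-0.42,0,0,0],[0.55,-0.06,-0.48,0,0,0],[0.7,-0.08,-0.5,0,0,0],[0.85,-0.1,-0.5,0,0,0],[1,-0.11,-0.5,0,0,0]]]'
python3 -m inch '[[[0.14,-0.015,0,0,0,0],[0.28,-0.03,0,0,0,0],[0.41,-0.045,0,0,0,0],[0.54,-0.06,0,0,0,0],[0.66,-0.075,0,0,0,0],[0.78,-0.09,0,0,0,0],[0.9,-0.1,0,0,0,0],[1,-0.11,0,0,0,0]]]'
python3 -m inch '[[[0.1,-0.01,0,0,0,-0.005],[0.2,-0.02,0,0,0,-0.012],[0.3,-0.04,0,0,0,-0.02],[0.39,-0.05,0,0,0,-0.03],[0.47,-0.06,0,0,0,-0.04],[0.53,-0.07,0,0,0,-0.045],[0.57,-0.073,0,0,0,-0.049],[0.579,-0.073,0,0,0,-0.049]]]'
python3 -m inch '[[[0,0,0.04,0,0,0],[0,0,0.09,0,0,0],[0,0,0.14,0,0,0],[0,0,0.19,0,0,0],[0,0,0.22,0,0,0],[0,0,0.22,0,0,0],[0,0,0.22,0,0,0]]]'
python3 - <<'E'
from h import *
s=r.sense();print(s['eef_pos'],s['tcp_rot']);im=[r.grab_frame(n) for n in ('wrist','scene','side')]
b=cv2.resize(im[1][110:260,330:530],(400,300));a=cv2.resize(im[0],(400,300));c=cv2.resize(im[2][120:270,170:370],(400,300))
O=np.zeros((600,800,3),np.uint8);O[:300,:400]=a;O[:300,400:]=b;O[300:,:400]=c;cv2.imwrite('pics/crop6.png',O[:,:,::-1])
E
```

```text
clock: 26.12
eef_pos: [601.4, -72.9, 143.5]
tcp_rot: [3.141, -0.0, 1.627]
contact_force: [0.3, 0.6, -3.0]
opening: 0.564
grasp_force: 62.9
clock: 26.78
eef_pos: [568.1, 125.7, 142.9]
tcp_rot: [-3.141, -0.0, 1.627]
contact_force: [0.4, -0.5, -3.0]
opening: 0.567
grasp_force: 62.9
clock: 27.45
eef_pos: [547.6, 239.7, 142.6]
tcp_rot: [3.142, -0.0, 1.782]
contact_force: [0.4, -0.4, -2.9]
opening: 0.567
grasp_force: 62.9
clock: 28.03
eef_pos: [547.8, 238.1, 97.5]
tcp_rot: [-3.14, 0.0, 1.78]
contact_force: [0.8, -0.4, -2.4]
opening: 0.566
grasp_force: 62.9
[547.78898976 238.10548099  97.52682743] [-3.14023022e+00  2.99178403e-04  1.78025379e+00]
```

View pics/crop6.png

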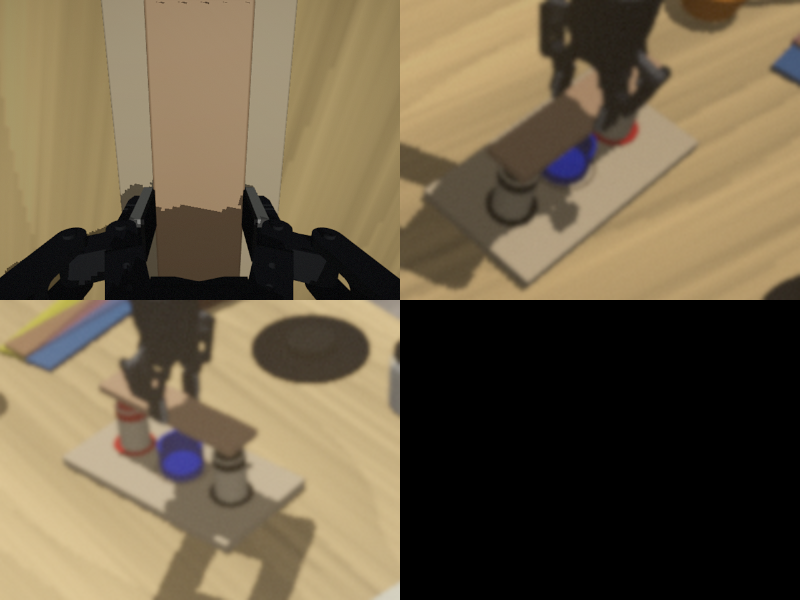

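The bridge hangs level and parallel to the shelf edges, spanning both posts and centred over the bowl. Now I lower it.

```bash
python3 -m inch '[[[0,0,0.02,0,0,0],[0,0,0.045,0,0,0],[0,0,0.065,0,0,0],[0,0,0.08,0,0,0],[0,0,0.088,0,0,0],[0,0,0.092,0,0,0],[0,0,0.092,0,0,0]]]'
python3 -m inch '[[[0,0,0.004,0,0,0],[0,0,0.008,0,0,0],[0,0,0.011,0,0,0],[0,0,0.013,0,0,0],[0,0,0.013,0,0,0]]]'
```

```text
clock: 28.77
eef_pos: [547.9, 238.5, 79.6]
tcp_rot: [-3.141, 0.0, 1.781]
contact_force: [0.1, -0.2, -1.9]
opening: 0.56
grasp_force: 62.9
clock: 29.18
eef_pos: [548.3, 238.6, 78.5]
tcp_rot: [3.141, -0.0, 1.781]
contact_force: [-2.4, -1.6, 8.4]
opening: 0.562
grasp_force: 64.1
```

```bash
python3 -m inch '[[[0,0,0,0,0,0],[0,0,0,0,0,0],[0,0,0,0,0,0],[0,0,0,0,0,0],[0,0,0,0,0,0]]]' 0.6
python3 -m inch '[[[0,0,-0.03,0,0,0],[0,0,-0.1,0,0,0],[0,0,-0.22,0,0,0],[0,0,-0.38,0,0,0.01],[0,0,-0.52,0,0,0.03],[0,0,-0.6,0,0,0.05],[0,0,-0.6,0,0,0.0668],[0,0,-0.6,0,0,0.0668]]]'
python3 -m inch '[[[0,0,0,0,0,0],[0,0,0,0,0,0]]]'
python3 - <<'E'
from h import *
s=r.sense();print(s['eef_pos'],s['tcp_rot']);im=[r.grab_frame(n) for n in ('wrist','scene','side')]
import pickle;pickle.dump((s,im),open('m3.pkl','wb'))
b=cv2.resize(im[1][110:260,330:530],(400,300));a=cv2.resize(im[0],(400,300));c=cv2.resize(im[2][120:270,170:370],(400,300))
O=np.zeros((600,800,3),np.uint8);O[:300,:400]=a;O[:300,400:]=b;O[300:,:400]=c;cv2.imwrite('pics/crop7.png',O[:,:,::-1])
E
```

```text
clock: 29.6
eef_pos: [548.1, 238.5, 77.3]
tcp_rot: [3.142, -0.0, 1.781]
contact_force: [0.3, -0.6, 0.2]
opening: 0.798
grasp_force: 0.0
clock: 30.27
eef_pos: [548.8, 238.9, 199.2]
tcp_rot: [3.139, -0.001, 1.569]
contact_force: [0.2, -0.1, -0.1]
opening: 0.801
grasp_force: 0.0
clock: 30.43
eef_pos: [547.6, 238.3, 196.7]
tcp_rot: [-3.14, 0.0, 1.573]
contact_force: [-0.4, -1.2, 0.0]
opening: 0.802
grasp_force: 0.0
[547.57037118 238.30150929 196.69167916] [-3.14045725e+00  4.64251812e-04  1.57254580e+00]
```

View pics/crop7.png

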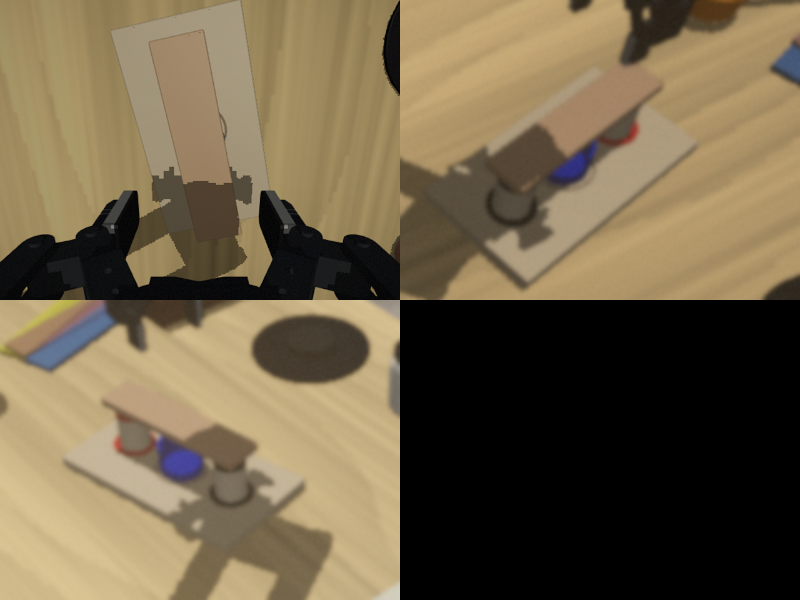

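The bridge lies level on both posts over the bowl. I'll check its centre numerically, then go over the amber block.

```bash
python3 - <<'E'
from h import *
import pickle
s,im=pickle.load(open('m3.pkl','rb'))
for c in blobs(im[0],(3,60,30),(20,255,255),2000,(225,40,400,400))[:1]:
    print(cv2.contourArea(c),cv2.boxPoints(cv2.minAreaRect(c)).round())
q=ray('wrist',np.array([(149,41),(204,30),(239,234),(197,242)])*1.6,89,s);print(q.round(1),q.mean(0).round(1),np.linalg.norm(np.diff(q,axis=0),axis=1))
E
python3 -m inch '[[[-0.12,0,0,0,0,0],[-0.32,0,0,0,0,0],[-0.52,0,0,0,0,0],[-0.72,-0.01,0,0,0,0],[-0.9,-0.02,0,0,0,0],[-1,-0.02,0,0,0,0]]]' 0.6
python3 -m inch '[[[-0.2,0,0,0,0,0],[-0.4,0,0,0,0,0],[-0.6,-0.01,0,0,0,0],[-0.8,-0.01,0,0,0,0],[-1,-0.02,0,0,0,0]]]'
python3 -m inch '[[[-0.2,0,0,0,0,0],[-0.4,0,0,0,0,0.01],[-0.6,-0.01,0,0,0,0.02],[-0.78,-0.01,0,0,0,0.03],[-0.9,-0.019,0.1,0,0,0.044],[-0.9575,-0.019,0.2,0,0,0.044],[-0.9575,-0.019,0.3,0,0,0.044],[-0.9575,-0.019,0.3,0,0,0.044]]]'
python3 -m inch '[[[0,0,0,0,0,0],[0,0,0,0,0,0]]]'
python3 - <<'E'
from h import *
s=r.sense();w=r.grab_frame('wrist');print(s['eef_pos'],s['tcp_rot']);cv2.imwrite('pics/wrist8.png',w[:,:,::-1])
import pickle;pickle.dump((s,w),open('m4.pkl','wb'))
for c in blobs(w,(5,150,40),(20,255,255),500)[:3]:
    print(cv2.contourArea(c),cv2.approxPolyDP(cv2.convexHull(c),4,True)[:,0].tolist())
h=cv2.cvtColor(w,cv2.COLOR_RGB2HSV)
u=318
print([(v,h[v,u].tolist()) for v in range(200,440,12)])
E
```

```text
53044.5 [[225.  40.]
 [399.  40.]
 [399. 399.]
 [225. 399.]]
[[503.8 336.2  89. ]
 [551.8 345.1  89. ]
 [591.2 141.9  89. ]
 [545.7 131.7  89. ]] [548.1 238.8  89. ] [ 48.8118888  206.98195477  46.64408779]
clock: 31.08
eef_pos: [543.0, 35.3, 196.8]
tcp_rot: [-3.14, 0.001, 1.57]
contact_force: [0.3, 0.7, 0.8]
opening: 0.8
grasp_force: 0.0
clock: 31.5
eef_pos: [539.7, -163.4, 197.0]
tcp_rot: [-3.141, -0.0, 1.572]
contact_force: [0.3, -0.1, 0.4]
opening: 0.798
grasp_force: 0.0
clock: 32.17
eef_pos: [533.6, -352.5, 132.7]
tcp_rot: [-3.135, -0.003, 1.431]
contact_force: [-1.5, 1.5, -1.4]
opening: 0.798
grasp_force: 0.0
clock: 32.33
eef_pos: [536.6, -352.8, 138.0]
tcp_rot: [3.141, 0.0, 1.433]
contact_force: [0.1, -1.0, 1.3]
opening: 0.804
grasp_force: 0.0
[ 536.64563887 -352.76230361  137.95633573] [3.14135860e+00 3.01162433e-05 1.43325333e+00]
6032.0 [[285, 195], [354, 197], [358, 213], [353, 275], [280, 271], [280, 205]]
[(200, [16, 242, 101]), (212, [19, 255, 169]), (224, [14, 255, 142]), (236, [15, 255, 141]), (248, [15, 255, 142]), (260, [14, 255, 141]), (272, [18, 255, 169]), (284, [28, 28, 163]), (296, [30, 35, 87]), (308, [28, 35, 88]), (320, [30, 27, 84]), (332, [27, 31, 83]), (344, [25, 36, 86]), (356, [19, 113, 81]), (368, [20, 113, 79]), (380, [19, 113, 81]), (392, [21, 114, 78]), (404, [19, 118, 78]), (416, [21, 118, 78]), (428, [20, 116, 77])]
```

Run:
```python
from h import *
import pickle
s,w=pickle.load(open('m4.pkl','rb'))
c=blobs(w,(5,200,125),(25,255,255),500)[0]
print(cv2.approxPolyDP(cv2.convexHull(c),4,True)[:,0].tolist())
e=ray('wrist',c.reshape(-1,2),32,s)[:,:2].astype(np.float32)
q=cv2.minAreaRect(e);print(q,cv2.boxPoints(q).round(1).tolist(),'wedge img',cv2.minAreaRect(c))
```

```text
[[357, 205], [352, 275], [281, 272], [282, 202]]
((536.7216796875, -353.1441345214844), (46.448204040527344, 46.528263092041016), 80.84100341796875) [[510.1000061035156, -372.3999938964844], [556.0, -379.79998779296875], [563.4000244140625, -333.8999938964844], [517.5, -326.5]] wedge img ((319.0, 238.5), (73.0, 78.0), 90.0)
```

```bash
python3 -m inch '[[[0,0.002,0.1,0,0,0],[0,0.002,0.22,0,0,0],[0,0.002,0.34,0,0,0],[0,0.002,0.46,0,0,0],[0,0.002,0.55,0,0,0],[0,0.002,0.61,0,0,0],[0,0.002,0.65,0,0,0],[0,0.002,0.665,0,0,0]]]'
python3 -m inch '[[[0,0,0,0,0,0],[0,0,0,0,0,0]]]'
python3 -m inch '[[[0,0,0,0,0,0],[0,0,0,0,0,0],[0,0,0,0,0,0],[0,0,0,0,0,0],[0,0,0,0,0,0],[0,0,0,0,0,0],[0,0,0,0,0,0],[0,0,0,0,0,0]]]' -1 50
python3 -m inch '[[[0,0,-0.02,0,0,0],[0,0,-0.07,0,0,0],[0,0,-0.15,0,0,0],[0,0,-0.23,0,0,0],[0,0,-0.3,0,0,0],[0,0,-0.3,0,0,0],[0,0,-0.3,0,0,0]]]'
```

```text
clock: 33.05
eef_pos: [537.0, -352.8, 4.1]
tcp_rot: [3.142, 0.0, 1.433]
contact_force: [-0.3, -0.4, -0.4]
opening: 0.801
grasp_force: 0.0
clock: 33.22
eef_pos: [537.4, -353.4, 5.4]
tcp_rot: [3.14, 0.001, 1.433]
contact_force: [-0.5, -0.2, 0.8]
opening: 0.803
grasp_force: 0.0
clock: 33.88
eef_pos: [537.4, -353.6, 5.6]
tcp_rot: [3.14, 0.001, 1.432]
contact_force: [-0.2, 0.7, 6.6]
opening: 0.548
grasp_force: 52.4
clock: 34.47
eef_pos: [537.2, -353.4, 65.4]
tcp_rot: [3.14, 0.001, 1.433]
contact_force: [-0.4, -0.4, -2.2]
opening: 0.552
grasp_force: 51.8
```

```bash
python3 -m inch '[[[0.03,0,-0.1,0,0,0],[0.1,-0.01,-0.22,0,0,0],[0.22,-0.03,-0.32,0,0,0],[0.38,-0.05,-0.38,0,0,0],[0.54,-0.07,-0.4,0,0,0],[0.7,-0.09,-0.4,0,0,0],[0.85,-0.1,-0.4,0,0,0],[1,-0.12,-0.4,0,0,0]]]'
python3 -m inch '[[[0.14,-0.015,0,0,0,0],[0.28,-0.03,0,0,0,0],[0.41,-0.045,0,0,0,0],[0.54,-0.06,0,0,0,0],[0.66,-0.08,0,0,0,0],[0.78,-0.09,0,0,0,0],[0.89,-0.11,0,0,0,0],[1,-0.12,0,0,0,0]]]'
python3 -m inch '[[[0.11,-0.01,0,0,0,-0.01],[0.23,-0.03,0,0,0,-0.025],[0.36,-0.045,0,0,0,-0.04],[0.5,-0.06,0,0,0,-0.055],[0.64,-0.075,0,0,0,-0.07],[0.77,-0.09,0,0,0,-0.085],[0.88,-0.1,0,0,0,-0.1],[0.938,-0.1095,0,0,0,-0.111]]]'
python3 -m inch '[[[0,0,0,0,0,0],[0,0,0.04,0,0,0],[0,0,0.09,0,0,0],[0,0,0.14,0,0,0],[0,0,0.18,0,0,0],[0,0,0.2,0,0,0],[0,0,0.2,0,0,0],[0,0,0.2,0,0,0]]]'
python3 - <<'E'
from h import *
s=r.sense();print(s['eef_pos'],s['tcp_rot']);im=[r.grab_frame(n) for n in ('wrist','scene','side')]
import pickle;pickle.dump((s,im),open('m5.pkl','wb'))
# bridge edges and bridge end from the wrist view: rows of tan pixels
h=cv2.cvtColor(im[0],cv2.COLOR_RGB2HSV);m=cv2.inRange(h,(13,85,40),(17,125,255))
for v in (20,60,100,140):
    x=np.flatnonzero(m[v,200:450])+200
    if len(x): print(v,x.min(),x.max(),ray('wrist',[(x.min(),v),(x.max(),v)],89,s)[:,:2].round(1).tolist())
E
```

```text
clock: 35.13
eef_pos: [539.9, -150.1, 143.5]
tcp_rot: [-3.141, -0.0, 1.432]
contact_force: [0.0, 1.2, -1.8]
opening: 0.553
grasp_force: 52.1
clock: 35.8
eef_pos: [543.1, 50.9, 143.2]
tcp_rot: [-3.14, 0.0, 1.433]
contact_force: [0.2, -0.6, -1.1]
opening: 0.553
grasp_force: 52.1
clock: 36.47
eef_pos: [547.9, 240.8, 143.3]
tcp_rot: [-3.141, -0.0, 1.785]
contact_force: [0.0, -1.1, -1.8]
opening: 0.551
grasp_force: 52.3
clock: 37.13
eef_pos: [548.3, 238.2, 103.9]
tcp_rot: [-3.141, 0.0, 1.781]
contact_force: [-0.2, -0.4, -0.9]
opening: 0.554
grasp_force: 52.2
[548.32713335 238.17300558 103.90217183] [-3.14089554e+00  1.72102171e-04  1.78068003e+00]
20 246 392 [[503.5, 334.0], [551.1, 344.1]]
60 248 390 [[506.1, 321.9], [553.7, 332.0]]
100 249 388 [[508.6, 309.1], [556.3, 319.3]]
140 251 386 [[511.5, 295.8], [559.1, 305.9]]
```

The bridge edges put its centreline at x = 548.4 where the block hangs (548.3), so it is centred. Lowering now.

```bash
python3 -m inch '[[[0,0,0.015,0,0,0],[0,0,0.03,0,0,0],[0,0,0.042,0,0,0],[0,0,0.05,0,0,0],[0,0,0.056,0,0,0],[0,0,0.06,0,0,0],[0,0,0.06,0,0,0]]]'
python3 -m inch '[[[0,0,0.002,0,0,0],[0,0,0.004,0,0,0],[0,0,0.006,0,0,0],[0,0,0.006,0,0,0]]]'
```

```text
clock: 37.87
eef_pos: [548.4, 238.6, 92.6]
tcp_rot: [3.142, -0.0, 1.781]
contact_force: [-1.6, -0.3, 2.6]
opening: 0.554
grasp_force: 52.5
clock: 38.2
eef_pos: [548.5, 238.6, 92.5]
tcp_rot: [3.141, -0.0, 1.781]
contact_force: [-4.9, -1.7, 13.9]
opening: 0.551
grasp_force: 54.1
```

```bash
python3 -m inch '[[[0,0,0,0,0,0],[0,0,0,0,0,0],[0,0,0,0,0,0],[0,0,0,0,0,0],[0,0,0,0,0,0]]]' 0.6
python3 -m inch '[[[0,0,-0.03,0,0,0],[0,0,-0.1,0,0,0],[0,0,-0.22,0,0,0],[0,0,-0.38,0,0,0],[0,0,-0.54,0,0,0],[0,0,-0.7,0,0,0],[0,0,-0.75,0,0,0],[0,0,-0.75,0,0,0]]]'
python3 -m inch '[[[0,0,0,0,0,0],[0,0,0,0,0,0],[0,0,0,0,0,0],[0,0,0,0,0,0]]]'
python3 - <<'E'
from h import *
s=r.sense();print(s['eef_pos'],s['tcp_rot']);im=[r.grab_frame(n) for n in ('wrist','scene','side')]
b=cv2.resize(im[1],(400,300));a=cv2.resize(im[0],(400,300));c=cv2.resize(im[2][120:270,170:370],(400,300));d=cv2.resize(im[1][110:260,330:530],(400,300))
cv2.imwrite('pics/crop9.png',np.vstack([np.hstack([a,b]),np.hstack([c,d])])[:,:,::-1])
w=im[0];c=blobs(w,(5,200,100),(25,255,255),500)[0]
e=ray('wrist',c.reshape(-1,2),119,s)[:,:2].astype(np.float32);print(cv2.minAreaRect(e))
E
```

```text
clock: 38.62
eef_pos: [548.4, 238.6, 90.9]
tcp_rot: [-3.141, 0.0, 1.781]
contact_force: [-0.6, 0.2, 0.1]
opening: 0.799
grasp_force: 0.0
clock: 39.28
eef_pos: [550.1, 239.3, 244.9]
tcp_rot: [3.136, -0.001, 1.781]
contact_force: [0.3, -0.1, -0.3]
opening: 0.804
grasp_force: 0.0
clock: 39.62
eef_pos: [547.6, 238.3, 239.4]
tcp_rot: [-3.139, 0.001, 1.781]
contact_force: [-0.0, 0.2, 0.3]
opening: 0.801
grasp_force: 0.0
[547.64012577 238.26331358 239.40031312] [-3.13887790e+00  5.20165608e-04  1.78130636e+00]
((548.3421630859375, 240.4196014404297), (46.567100524902344, 49.88241958618164), 11.230587005615234)
```

View pics/crop9.png

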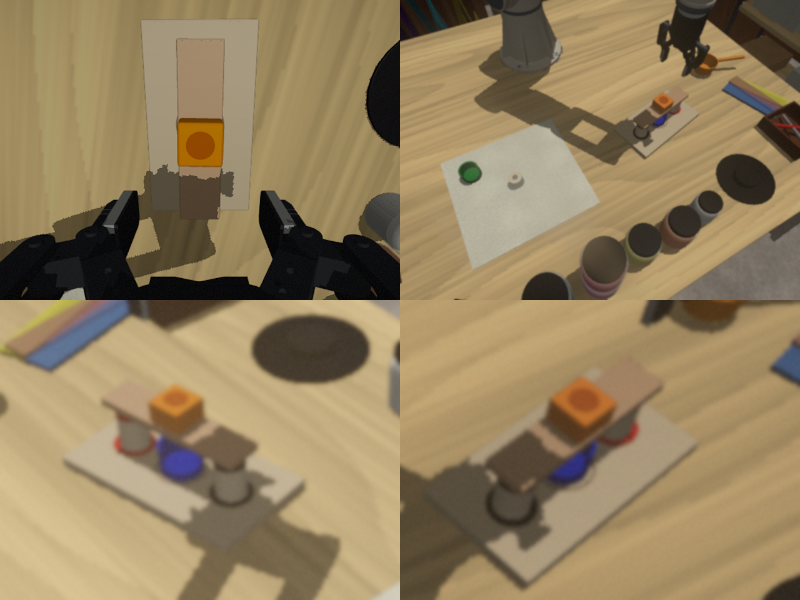

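The block sits flat on the middle of the bridge, at (548.3, ~239) against the bridge centre (548.1, 238.8). The green bowl and short post are in place and the gripper is clear, so I'm handing in.

```bash
python3 -c "
from rig import r
print(r.sign_off())"
```

```text
the job is handed in; nothing more can be done
None
```

The kiln shelf is loaded and handed in at about 40 s of the 138 s limit: both tall posts, the blue bowl, the bridge and the amber block each measured within about 3 mm of target, the short post and green bowl were left in place, and no verdict came back at sign-off.

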